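# Pack the examination-room drawer flush and shut it

### The arm

A 6-joint arm with a two-finger parallel gripper is mounted at the origin on the work surface. World frame = base frame: x ahead of the robot, y to its left, z up, the work surface at z = 0. Lengths are in mm, angles in degrees, forces in N, time in s.
With the tool pointing down it reaches from about 375 to 975 mm from the base axis. Payload 3.8 kg.
Tool frame: the origin (TCP) lies at the very end of the fingers, on their centre line; the grasp point (between the pads) lies manip.grip_point_offset behind it (manip.grip_point_offset is the distance from the TCP to the grasp point, in mm); y points along the fingers, z is the direction in which the jaws open and shut, and the axes are right-handed (so a half turn about y gives the same grasp; the last joint's range is limited). The gripper opens to 85 mm and grips with 20 to 120 N. Pads are 22 mm wide; open, the fingers measure 114 mm over their backs; the gripper's body (76 mm by 85 mm) begins 54 mm behind the grasp point. The pads swing forward as they close: fully open they stand 13 mm farther back than shut.
Start: joints at [71.855, 15.12, 91.902, -0, 72.978, -2.114], TCP at [186.408, 648.745, 231.28] pointing down, gripper open.
Joint ranges: [-150.88, 150.88], [-54.13, 125.18], [17.81, 147.31], [-75.09, 255.09], [0, 152.58], [-146.25, 146.25]. Speed limits (degrees/s): [147.25, 147.25, 180, 180, 180, 180].

### API

Orientations are given as a 3x3 rotation matrix whose columns are the frame's x, y, z axes.
In Python, from station import manip, vision gives the robot as it stands.
- The arm moves only by the shell command python3 -m jog 'ROWS' [FORCE]. ROWS is JSON, a list of rows, each a list of 7 numbers: the turn, a rotation vector about the world's x, y, z in units of 8 degrees (1.0 is 8 degrees), then the shift along the world's x, y, z in units of 30 mm (1.0 is 30 mm), then the gripper command: -1 is shut, 1 is fully open, values between are in proportion. A call has 1 to 8 rows; each row is the pose to reach, as a shift and turn from the pose commanded when the call began; what a row does not reach only later rows make up. A row lasts 1/10 s, in which the tool goes at most 50 mm and 8.59 degrees, less where a joint would pass 70% of its speed; a pose out of reach is approached as far as the arm can. A call with a gripper value outside its range is refused whole. The fingers move at their own pace and stop on an object; FORCE is the grip in N (left out, the last holds). Time passes only in rows, so rows that repeat a pose let the fingers close. It gives the time, the measured TCP pose, the force and the opening at its end, in the units of the state.
- manip.state(): the state, without advancing time (a new reading comes with each control period).
- vision.grab_frame(name): name is "side" or "top" or "wrist"; returns a dict with "img" (400x640x3 uint8, red, green, blue), "mtx" (3x3 intrinsics, pixels), "world_from_camera" (4x4, takes a point from camera to world coordinates); the wrist camera has in their place "T_tool_cam" (4x4, takes a point from camera to tool coordinates, whose origin is the TCP and whose axes are the tool frame's). Camera axes: x right, y up, looking along -z (the intrinsics and any distortion apply to the point x, -y, -z); pixel columns grow to the right and rows downward; lengths in mm; the calibration is good to about 2 mm. A picture is of the moment at which its call begins: read the wrist's pose just before it. There is no depth.
- manip.job_done(): hands the job in, once; it reports no verdict.
The state is a dict: "time": time; "joint_positions": joint angles; "joint_vel": joint speeds; "effort": joint torques, N m; "ee_pos": TCP position; "tool_rot": TCP orientation; "wrist_force": force on the tool from outside, world axes, zero at the start; "ft_torque": the same for the moment, N m; "width": opening from 0.0 (shut) to 1.0 (fully open).
Only numpy, scipy, OpenCV 4.12 (cv2) and the standard library are available. Lean on these libraries where they do the work, as an engineer would, in place of code of your own. Each camera call takes 0.05 s, during which the arm holds its last target.

### The job

Two cartons lie on the desk beside the pulled-out drawer: lay each one, just as it lies, in the free place of the packed row that it fits, press it down flat so that nothing stands above the drawer's rim, and lift your hand well clear. Then sweep the fingertips across the row at rim height, from the left side wall to the right side wall, to feel that nothing stands proud, and push the drawer fully shut without slamming it. Leave the other things on the desk and on the unit where they are.

Things in the scene. Friction and masses are not known exactly. Their poses are not given: they have to be found in the camera images.
- unit: grey sheet-metal desktop drawer unit, fixed to the desk, 250 deep x 262 wide x 77 mm high, with one drawer. Origin: middle of the foot of its front face, at desk height; x points from the front into the unit (away from the robot), y to the left, z up.
- drawer (a joint): travel of the drawer in m: 0 = pulled out as far as it goes (the start), 0.130 = fully shut. It runs along the unit's x axis with 2 N of friction (plus 12 N per m/s) and stays where it is left. What stands more than 6 mm above the drawer's rim strikes the unit's top board and stops the drawer.
- drawer_floor (a point): centre of the inner floor of the drawer's front compartment, 15 mm above the desk; moves with the drawer, axes as the unit's. Inside: x -50 to +50, y -112 (right wall) to +112 mm (left wall). Side walls 6 mm thick, rim 44 mm above this floor, as high as the partition at x = +50. The white front panel at x = -50 rises 57 mm above it. Drawer out, the unit's front face is at x = +80 mm.
- drawer_front (a point): centre of the outer face of the drawer's white front panel (262 mm wide, from 8 to 72 mm above the desk; flat, the black finger scoop is flush), 40 mm above the desk; the face looks along -x of the unit. Push here along the unit's +x to shut the drawer.
- narrow_carton: white folding carton with a pale grey blank panel, lying on the desk beside the unit, 88 long (x) x 36 wide (y) x 40 mm high. To be packed. Origin: centre of its underside; z up.
- wide_carton: white folding carton with a pale grey blank panel, lying on the desk on the unit's other side, 88 long (x) x 48 wide (y) x 40 mm high. To be packed. Origin: centre of its underside; z up.
- lens_case: grey hard plastic lens case, 88 long (x) x 36 wide (y) x 38 mm high, lying in the drawer against its left wall with its length along the drawer's x. Origin: centre of its underside.
- slim_carton: white carton in the drawer, 90 long (x, along the drawer's x) x 32 wide (y) x 34 mm high, 1 mm beside the broad carton; which of the pair is on the left differs. Origin: centre of its underside. Free places: between lens case and pair, and between pair and right wall; one is 55 mm wide (wide carton), the other 43 mm (narrow carton). What lies in the drawer is loose.
- broad_carton: white carton, 90 long (x) x 56 wide (y) x 36 mm high, lying in the drawer beside the slim carton. Origin: centre of its underside.
- drop_bottle: small white eye-drop bottle, 30 mm diameter, 72 mm high, standing on the desk beside the unit; not to be disturbed. Origin: centre of its underside.
- exam_lens: hand-held examination lens in a black ring, 54 mm diameter, 18 mm high, lying on the desk beside the unit; not to be disturbed. Origin: centre of its underside.
- occluder: black eye-cover paddle, 178 mm long, 6 mm thick, lying on top of the drawer unit; not to be disturbed. Origin: on its underside near the middle.
Mind the look-alikes: they are no part of the job. What is shaped like the broad_carton but red is not meant.

How it is judged:
By the outcome, as a careful person would: the job done as asked, in the order asked, and still so for the second after the job is handed in, with the robot touching nothing.
It also fails if it takes over 72 s, if anything falls off the work surface, if the arm or the gripper's body presses on something with over 40 N, if the wrist force passes 120 N, or if a joint passes its speed limit or range.

## Working session

There is one attempt and no reset: what is moved stays moved. The work goes in short steps, Python scripts to look and compute and a shell command to move; the robot and the scene stay as the last step left them, time stands still between calls to the robot, and variables do not carry over. Pictures are saved under pics/ and viewed, and the job is handed in when it is done.

```bash
ls; mkdir -p pics; cat > h.py <<'E'
import numpy as np, cv2
from station import manip, vision
def save(n,f,img=None):
    cv2.imwrite(f'pics/{f}.png',cv2.cvtColor(n if img is None else img,cv2.COLOR_RGB2BGR))
def ray(fr,u,v,T=None):
    K=fr['mtx'];W=fr['world_from_camera'] if T is None else T
    x=(u-K[0,2])/K[0,0];y=(v-K[1,2])/K[1,1]
    d=W[:3,:3]@np.array([x,-y,-1.]);return W[:3,3],d
def onz(fr,u,v,z,T=None):
    o,d=ray(fr,u,v,T);return o+d*(z-o[2])/d[2]
def wristT(fr,s):
    T=np.eye(4);T[:3,:3]=np.array(s['tool_rot']);T[:3,3]=s['ee_pos'];return T@fr['T_tool_cam']
def proj(fr,p,T=None):
    W=fr['world_from_camera'] if T is None else T
    c=W[:3,:3].T@(np.array(p)-W[:3,3]);K=fr['mtx'];return K[0,0]*c[0]/-c[2]+K[0,2],K[1,1]*-c[1]/-c[2]+K[1,2]
E
python3 - <<'E'
from h import *
print(manip.state(),manip.grip_point_offset)
for n in ['side','top','wrist']:
    f=vision.grab_frame(n);save(f['img'],n+'0');print(n,{k:v for k,v in f.items() if k!='img'})
E
```

```text
pics
{'time': 0.0, 'joint_positions': array([ 7.18544164e+01,  1.51678601e+01,  9.19842624e+01,  2.43972674e-03,
        7.29764207e+01, -2.11493671e+00]), 'joint_vel': array([ 0.04619411,  0.11508184, -0.00054816, -0.03228568, -0.00356855,
        0.06205069]), 'effort': array([-3.35367531e-04, -5.15115988e+01, -3.67305315e+01, -3.70197859e-04,
        1.30731976e-02, -6.92691238e-07]), 'ee_pos': array([186.16471323, 648.03944799, 229.94893934]), 'tool_rot': array([[ 9.61110622e-01, -7.37389160e-04,  2.76162684e-01],
       [-2.76163641e-01, -2.11924535e-03,  9.61108294e-01],
       [-1.23454352e-04, -9.99997483e-01, -2.24046930e-03]]), 'wrist_force': array([ 0.34341794, -0.66424455, -0.45959438]), 'ft_torque': array([-0.0238473 , -0.00770843,  0.04770584]), 'width': 1.0015575521798812} 18.700000000000003
side {'mtx': array([[477.58056459,   0.        , 321.85050849],
       [  0.        , 477.58056459, 198.28289722],
       [  0.        ,   0.        ,   1.        ]]), 'world_from_camera': array([[ 9.24264911e-01,  2.81052368e-01, -2.58348486e-01,
         2.55876424e+02],
       [
[... 603 characters left out ...]
1],
       [ 1.65823411e-02,  1.51352185e-01,  9.88340803e-01,
         1.17482832e+03],
       [ 0.00000000e+00,  0.00000000e+00,  0.00000000e+00,
         1.00000000e+00]])}
wrist {'mtx': array([[341.44118049,   0.        , 318.62987946],
       [  0.        , 341.44118049, 197.13431178],
       [  0.        ,   0.        ,   1.        ]]), 'T_tool_cam': array([[-7.29549895e-04, -9.49946998e-01, -3.12410257e-01,
        -8.03219916e+01],
       [-1.67762851e-03,  3.12411063e-01, -9.49945532e-01,
        -1.42561583e+02],
       [ 9.99998327e-01, -1.68924307e-04, -1.82157763e-03,
        -5.20948932e-01],
       [ 0.00000000e+00,  0.00000000e+00,  0.00000000e+00,
         1.00000000e+00]])}
```

View pics/top0.png

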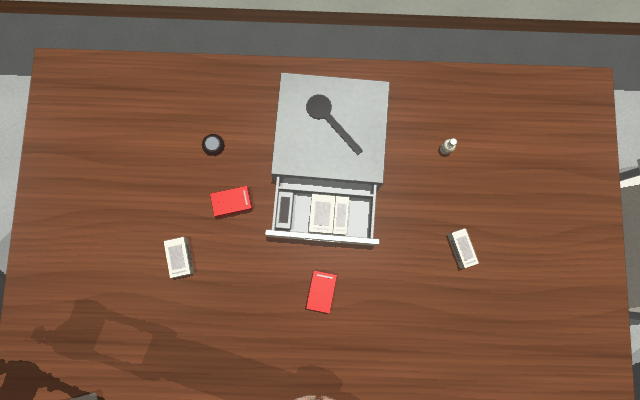

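View pics/side0.png

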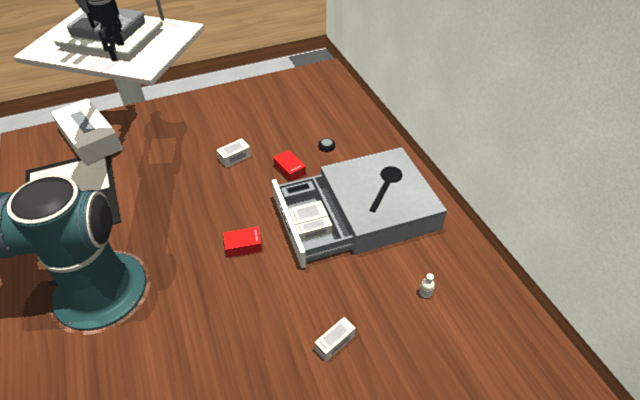

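View pics/wrist0.png

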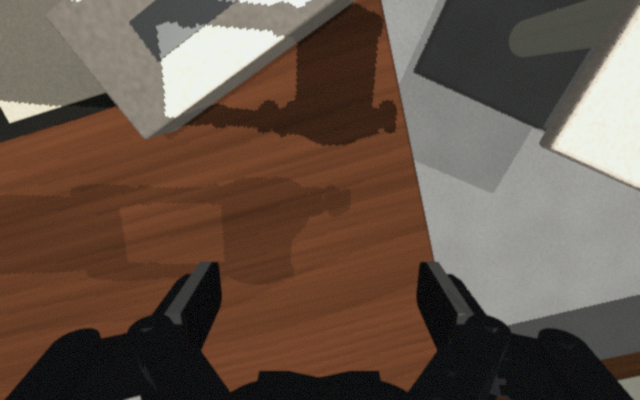

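The top view shows the unit at (330,130) with the drawer open. Cartons lie at (178,257) on the left and (464,248) on the right, with red decoys at (231,201) and (321,291). In the drawer, from the left: lens case, gap, broad carton, slim carton, gap. Zooming in to measure.

```bash
python3 - <<'E'
from h import *
f=vision.grab_frame('top');im=f['img']
g=im.astype(int)
m=((g.min(2)>120)&(g.max(2)-g.min(2)<60)).astype(np.uint8)
for nm,(x0,x1,y0,y1) in dict(L=(155,205,230,285),R=(440,490,225,275)).items():
    s=m[y0:y1,x0:x1];c,_=cv2.findContours(s,cv2.RETR_EXTERNAL,cv2.CHAIN_APPROX_NONE);c=max(c,key=cv2.contourArea)
    r=cv2.minAreaRect(c);b=cv2.boxPoints(r)+[x0,y0]
    w=np.array([onz(f,u,v,40) for u,v in b]);print(nm,w.round(1).tolist(),'c',w.mean(0).round(1),np.linalg.norm(w[1]-w[0]),np.linalg.norm(w[2]-w[1]))
a=cv2.resize(im[160:250,255:390],None,fx=5.9,fy=5.9,interpolation=cv2.INTER_CUBIC);save(a,'drz')
a=np.hstack([cv2.resize(im[230:285,155:205],None,fx=7.5,fy=7.5,interpolation=cv2.INTER_CUBIC),cv2.resize(im[222:277,440:490],None,fx=7.5,fy=7.5,interpolation=cv2.INTER_CUBIC)]);save(a,'cz')
E
```

```text
L [[462.4, 368.5, 40.0], [472.8, 320.3, 40.0], [386.8, 298.5, 40.0], [376.7, 346.2, 40.0]] c [424.7 333.4  40. ] 49.32353445825081 88.71640545995868
R [[500.6, -310.3, 40.0], [514.1, -343.9, 40.0], [430.9, -374.0, 40.0], [417.7, -340.6, 40.0]] c [ 465.8 -342.2   40. ] 36.2903505832829 88.41607252869389
```

View pics/drz.png

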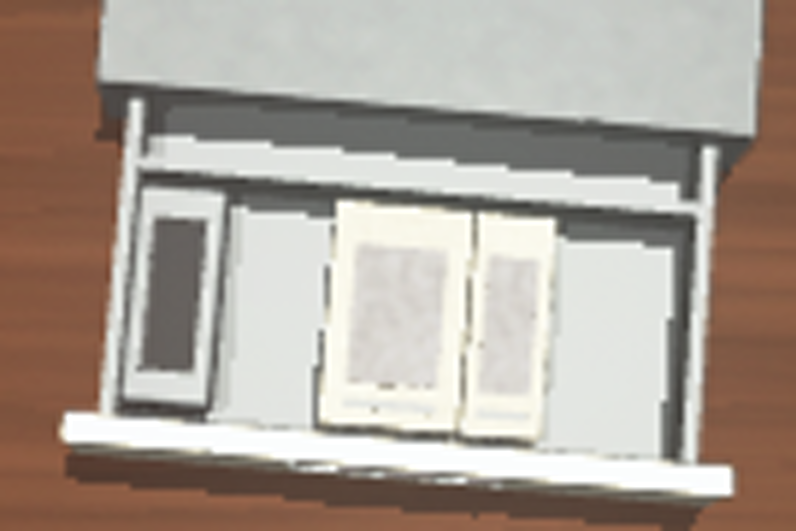

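View pics/cz.png

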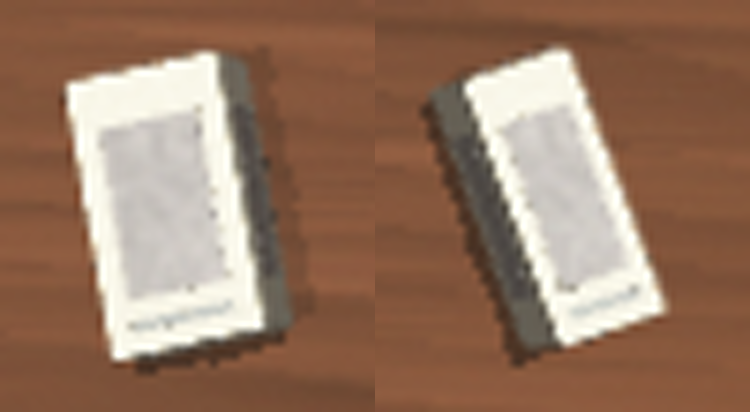

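The left carton measures 49×89, so it is the wide one; the right one is 36×88, the narrow one. Next I measure the gaps and the unit's pose.

```bash
python3 - <<'E'
from h import *
f=vision.grab_frame('top')
Z=lambda a,b:(255+(a+.5)/5.9-.5,160+(b+.5)/5.9-.5)
P=lambda a,b,z:onz(f,*Z(a,b),z)
L=P(97,80,77);R=P(757,135,77);print('unit top front',L,R,np.linalg.norm(L-R))
yax=(L-R)/np.linalg.norm(L-R);xax=np.array([yax[1],-yax[0],0]);print('yaw',np.degrees(np.arctan2(xax[1],xax[0])))
O=(L+R)/2;O[2]=0;D=O-80*xax;print('drawer centre',D)
loc=lambda p:((p-D)@xax,(p-D)@yax)
for n,a,b,z in [('lwall in',138,165,59),('rwall in',700,205,59),('rwall in front',683,462,59),('lens L',143,190,53),('lens R',224,193,53),('lensRfront',207,405,53),('broadL',337,202,51),('broadLfront',320,425,51),('broadR',472,213,51),('slimL',478,215,49),('slimR',555,220,49),('slimRfront',540,440,49),('panelL',62,413,72),('panelR',735,470,72)]:
    print(n,np.round(loc(P(a,b,z)),1))
im=f['img'];hsv=cv2.cvtColor(im,cv2.COLOR_RGB2HSV);m=((hsv[...,1]>200)&(hsv[...,2]>120)&((hsv[...,0]<4)|(hsv[...,0]>176))).astype(np.uint8)
for c in cv2.findContours(m,cv2.RETR_EXTERNAL,cv2.CHAIN_APPROX_NONE)[0]:
    if cv2.contourArea(c)>100:
        b=cv2.boxPoints(cv2.minAreaRect(c));print('red',[onz(f,u,v,36)[:2].round().tolist() for u,v in b])
E
```

```text
unit top front [622.88972731 119.02656561  77.        ] [ 609.061779   -141.73740158   77.        ] 261.1303481779054
yaw -3.035471865079734
drawer centre [536.08799778  -7.1190821    0.        ]
lwall in [ 50.6 112.8]
rwall in [  53.3 -112. ]
rwall in front [ -49.6 -111.9]
lens L [ 41.6 110.3]
lens R [43.1 77.9]
lensRfront [-42.2  77. ]
broadL [43.6 32.6]
broadLfront [-46.2  31.8]
broadR [ 43.7 -21.8]
slimL [ 43.4 -24.4]
slimR [ 44.  -55.4]
slimRfront [-44.8 -55.8]
panelL [-51.6 131.9]
panelR [ -52.1 -130.8]
```

Right gap: −57 to −112 (55 mm) takes the wide carton. Left gap: 75 to 32 (43 mm) takes the narrow one. Moving to hover over the wide carton.

```bash
python3 -m jog '[[0,0,3.8,7.9,-10.5,-2.7,1],[0,0,3.8,7.9,-10.5,-2.7,1],[0,0,3.8,7.9,-10.5,-2.7,1],[0,0,3.8,7.9,-10.5,-2.7,1],[0,0,3.8,7.9,-10.5,-2.7,1],[0,0,3.8,7.9,-10.5,-2.7,1],[0,0,3.8,7.9,-10.5,-2.7,1],[0,0,3.8,7.9,-10.5,-2.7,1]]' 40; python3 -m jog '[[0,0,0,0,0,0,1],[0,0,0,0,0,0,1]]'
python3 - <<'E'
from h import *
s=manip.state();f=vision.grab_frame('wrist');save(f['img'],'w1');print(s['time'],s['ee_pos'],s['tool_rot'].round(3))
np.savez('w1',T=wristT(f,s),K=f['mtx'],img=f['img'])
E
```

```text
time: 1.05
ee_pos: [422.5, 334.5, 150.7]
tool_rot: [[0.969, 0.001, -0.248], [0.248, 0.0, 0.969], [0.001, -1.0, 0.0]]
wrist_force: [0.3, -0.6, -0.2]
width: 0.997
time: 1.25
ee_pos: [422.0, 335.1, 150.6]
tool_rot: [[0.97, -0.001, -0.245], [0.245, -0.0, 0.97], [-0.001, -1.0, 0.0]]
wrist_force: [-0.4, 0.2, 0.3]
width: 1.002
1.25 [422.00543355 335.05797549 150.57581055] [[ 0.97  -0.001 -0.245]
 [ 0.245 -0.     0.97 ]
 [-0.001 -1.     0.   ]]
```

View pics/w1.png

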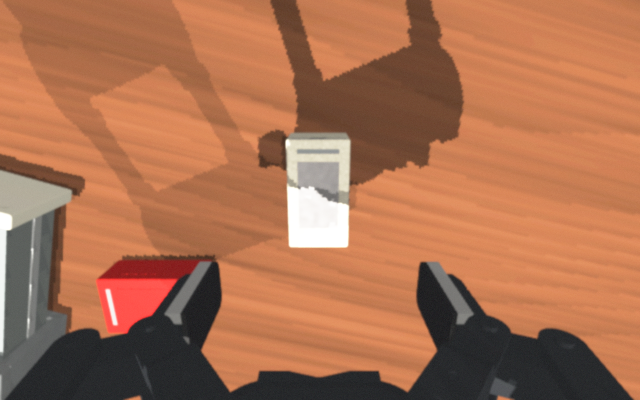

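```bash
python3 - <<'E'
from h import *
d=np.load('w1.npz');f={'mtx':d['K']};T=d['T']
for z in (0,40):
  for u,v in [(286,140),(350,140),(288,247),(350,247)]: print(z,onz(f,u,v,z,T).round(1))
print(proj(f,[424.7,333.4,40],T))
E
```

```text
0 [394.4 299.3   0. ]
0 [380.9 352.5   0. ]
0 [492.9 323.1   0. ]
0 [478.5 380.2   0. ]
40 [387.5 301.5  40. ]
40 [375.9 347.4  40. ]
40 [472.6 322.   40. ]
40 [460.2 371.3  40. ]
(np.float64(315.65872415647954), np.float64(196.38669991371975))
```

```bash
python3 -m jog '[[0,0,0,0.07,0,-1.5,1],[0,0,0,0.07,0,-3,1],[0,0,0,0.07,0,-4,1],[0,0,0,0.07,0,-4.05,1],[0,0,0,0.07,0,-4.05,-0.2],[0,0,0,0.07,0,-4.05,-0.7],[0,0,0,0.07,0,-4.05,-0.7],[0,0,0,0.07,0,-4.05,-0.7]]' 40; python3 -m jog '[[0,0,0,0,0,0,-1],[0,0,0,0,0,0,-1],[0,0,0,0,0,0,-1],[0,0,0,0,0,0,-1]]'
python3 - <<'E'
from h import *
f=vision.grab_frame('wrist');save(f['img'],'w2')
E
```

```text
time: 2.1
ee_pos: [425.7, 338.0, 32.4]
tool_rot: [[0.969, 0.004, -0.248], [0.248, 0.004, 0.969], [0.005, -1.0, 0.002]]
wrist_force: [-1.6, 0.9, 6.0]
width: 0.545
time: 2.5
ee_pos: [425.7, 338.0, 32.4]
tool_rot: [[0.969, 0.004, -0.248], [0.248, 0.004, 0.969], [0.005, -1.0, 0.003]]
wrist_force: [-2.2, 0.9, 5.8]
width: 0.544
```

View pics/w2.png

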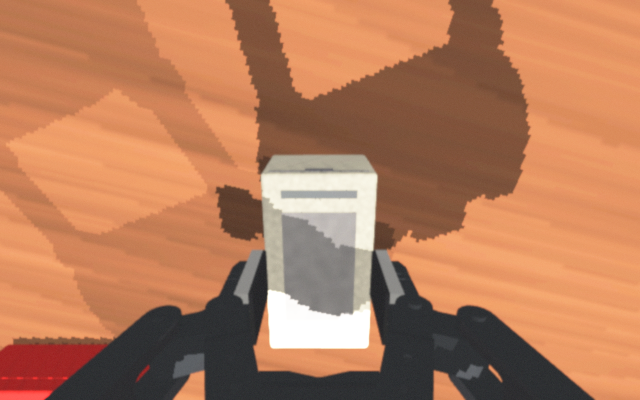

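```bash
python3 -m jog '[[0,0,0,0,0,1,-1],[0,0,0,0,0,2,-1],[0,0,0,0,0,3,-1],[0,0,0,0,0,4,-1],[0,0,0,0,0,4,-1],[0,0,0,0,0,4,-1]]' 
python3 - <<'E'
from h import *
s=manip.state();f=vision.grab_frame('wrist');T=f['T_tool_cam'];save(f['img'],'w3')
print(s['ee_pos'],s['wrist_force'])
# tool coords of top face, at tool y = -(9) .. 
for h in (7,10):
  for u,v in [(262,174),(377,174),(270,347),(370,347)]:
    o,d=ray(f,u,v,T);p=o+d*((-h)-o[1])/d[1];print(h,p.round(1))
E
```

```text
time: 3.15
ee_pos: [424.5, 336.6, 151.0]
tool_rot: [[0.969, 0.003, -0.248], [0.248, 0.002, 0.969], [0.003, -1.0, 0.001]]
wrist_force: [-0.6, -0.8, -1.4]
width: 0.543
[424.4614982  336.57437718 150.98271872] [-0.63290305 -0.76288081 -1.37743145]
7 [-45.8  -7.  -23.3]
7 [-45.8  -7.   23.7]
7 [ 41.3  -7.  -23.9]
7 [41.3 -7.  25. ]
10 [-46.6 -10.  -22.8]
10 [-46.6 -10.   23.2]
10 [ 38.6 -10.  -23.4]
10 [ 38.6 -10.   24.4]
```

View pics/w3.png

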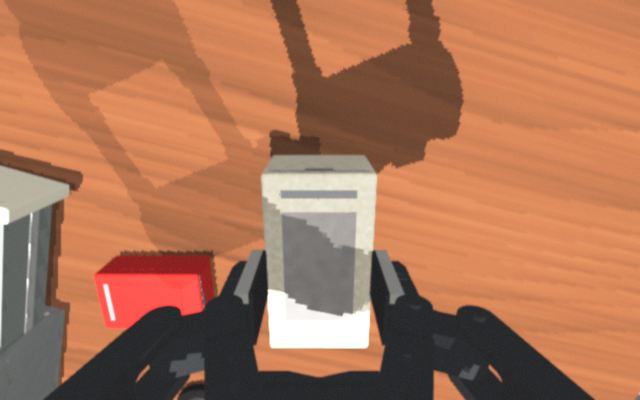

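```bash
python3 -m jog '[[0,0,-0.3,0.5,-1.5,0.2,-1],[0,0,-0.6,1,-3,0.2,-1],[0,0,-0.9,1.5,-4.5,0.2,-1],[0,0,-1.2,2,-6,0.2,-1],[0,0,-1.5,2.5,-7.5,0.2,-1],[0,0,-1.8,3,-9,0.2,-1],[0,0,-2,3.3,-10.4,0.2,-1],[0,0,-2.17,3.6,-11.8,0.2,-1]]'; python3 -m jog '[[0,0,0,0.07,-1.2,0,-1],[0,0,0,0.07,-2.2,0,-1],[0,0,0,0.07,-2.45,0,-1],[0,0,0,0.07,-2.45,0,-1],[0,0,0,0.07,-2.45,0,-1]]'
python3 - <<'E'
from h import *
s=manip.state();f=vision.grab_frame('wrist');save(f['img'],'w4')
print(s['ee_pos'],s['tool_rot'].round(4))
np.savez('w4',T=wristT(f,s),K=f['mtx'],img=f['img'])
f=vision.grab_frame('side');save(cv2.resize(f['img'][100:300,220:470],None,fx=3,fy=3),'s4')
E
```

```text
time: 4.0
ee_pos: [530.5, -19.7, 153.3]
tool_rot: [[0.999, -0.003, 0.054], [-0.054, 0.0, 0.999], [-0.003, -1.0, 0.0]]
wrist_force: [0.3, 0.1, -0.4]
width: 0.546
time: 4.5
ee_pos: [533.0, -90.4, 154.3]
tool_rot: [[0.999, -0.002, 0.052], [-0.052, 0.001, 0.999], [-0.002, -1.0, 0.001]]
wrist_force: [0.5, 0.6, -1.1]
width: 0.544
[532.99321271 -90.42256892 154.25009023] [[ 0.9986 -0.0021  0.0523]
 [-0.0523  0.0012  0.9986]
 [-0.0021 -1.      0.0011]]
```

View pics/w4.png

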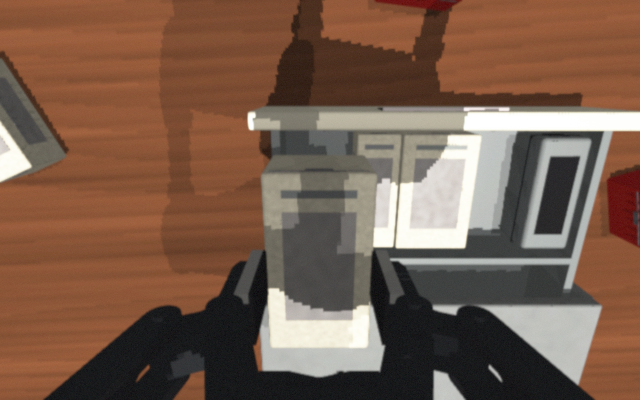

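View pics/s4.png

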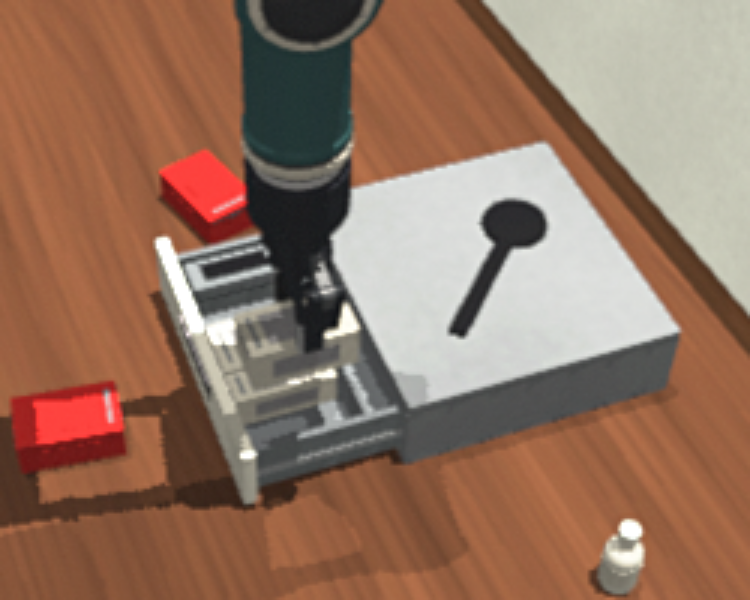

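```bash
python3 - <<'E'
from h import *
d=np.load('w4.npz');f={'mtx':d['K']};T=d['T']
a=cv2.resize(d['img'][95:300,235:640],None,fx=1.95,fy=1.95,interpolation=cv2.INTER_CUBIC);save(a,'w4z')
yaw=np.radians(-3.03);x=np.array([np.cos(yaw),np.sin(yaw),0]);y=np.array([-x[1],x[0],0]);D=np.array([536.1,-7.1,0])
for n,u,v,z in [('panelR top outer',248,112,72),('panel inner edge',250,130,72),('slimR f',357,137,49),('slim/broad f',404,137,50),('slim/broad b',396,248,50),('broadL f',480,136,51),('broadL b',466,248,51),('lensR f',541,138,53),('lensR b',521,246,53),('lensL f',592,139,53),('lensL b',568,247,53),('wallL in b',567,290,59),('part near',480,258,59),('unit corner L',602,304,77)]:
    p=onz(f,u,v,z,T);print(n,p.round(1),np.round([(p-D)@x,(p-D)@y],1))
E
```

```text
panelR top outer [ 466.7 -132.3   72. ] [ -62.6 -128.7]
panel inner edge [ 478.2 -132.3   72. ] [ -51.2 -128.1]
slimR f [489.7 -60.3  49. ] [-43.5 -55.6]
slim/broad f [491.3 -26.6  50. ] [-43.7 -21.9]
slim/broad b [579.6 -30.7  50. ] [ 44.7 -21.3]
broadL f [493.3  27.6  51. ] [-44.6  32.4]
broadL b [582.1  24.9  51. ] [44.2 34.3]
lensR f [496.7  70.2  53. ] [-43.5  75.1]
lensR b [581.6  67.3  53. ] [41.5 76.7]
lensL f [499.3 106.8  53. ] [-42.8 111.8]
lensL b [584.4 104.6  53. ] [ 42.4 114.1]
wallL in b [619.9 105.8  59. ] [ 77.7 117.2]
part near [587.1  32.8  59. ] [48.9 42.6]
unit corner L [621.1 119.9  77. ] [ 78.1 131.3]
```

View pics/w4z.png

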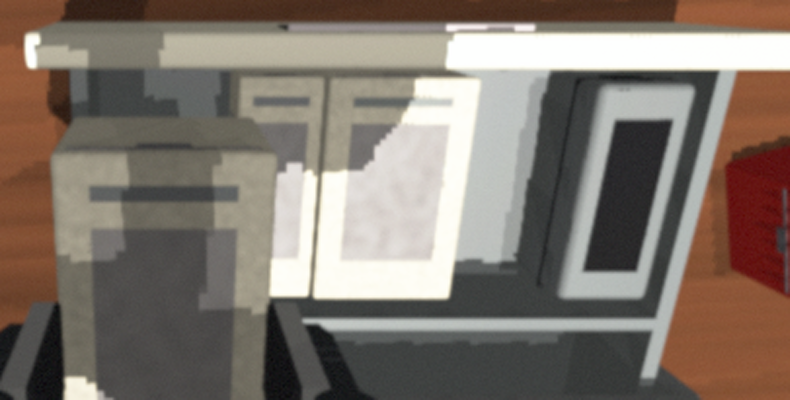

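```bash
python3 -m jog '[[0,0,0,0.05,-0.03,-1,-1],[0,0,0,0.05,-0.03,-1.7,-1],[0,0,0,0.05,-0.03,-2,-1],[0,0,0,0.05,-0.03,-2,-1]]';  python3 -m jog '[[0,0,0,0,0,-0.3,-1],[0,0,0,0,0,-0.5,-1],[0,0,0,0,0,-0.7,-1],[0,0,0,0,0,-0.7,-1]]'
python3 - <<'E'
from h import *
s=manip.state();f=vision.grab_frame('wrist');save(f['img'],'w5')
print(s['ee_pos'],s['wrist_force'])
E
```

```text
time: 5.0
ee_pos: [533.9, -91.0, 93.8]
tool_rot: [[0.999, -0.004, 0.051], [-0.051, 0.001, 0.999], [-0.004, -1.0, 0.001]]
wrist_force: [0.1, -0.2, -1.1]
width: 0.546
time: 5.4
ee_pos: [534.7, -92.2, 73.6]
tool_rot: [[0.999, -0.001, 0.052], [-0.052, 0.0, 0.999], [-0.001, -1.0, 0.0]]
wrist_force: [-0.4, -0.2, -0.8]
width: 0.539
[534.7135746  -92.18661836  73.64532877] [-0.37238439 -0.16380721 -0.80407228]
```

View pics/w5.png

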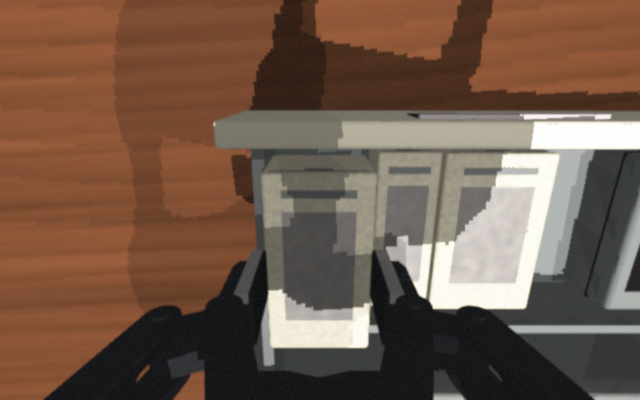

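```bash
python3 -m jog '[[0,0,0,0,0,-0.15,-1],[0,0,0,0,0,-0.3,-1],[0,0,0,0,0,-0.4,-1],[0,0,0,0,0,-0.4,-1],[0,0,0,0,0,-0.4,-1]]'
python3 - <<'E'
from h import *
f=vision.grab_frame('wrist');save(f['img'],'w6')
E
```

```text
time: 5.95
ee_pos: [535.2, -92.3, 62.3]
tool_rot: [[0.999, -0.0, 0.052], [-0.052, 0.0, 0.999], [-0.0, -1.0, 0.0]]
wrist_force: [-0.5, -0.6, 0.4]
width: 0.548
```

View pics/w6.png

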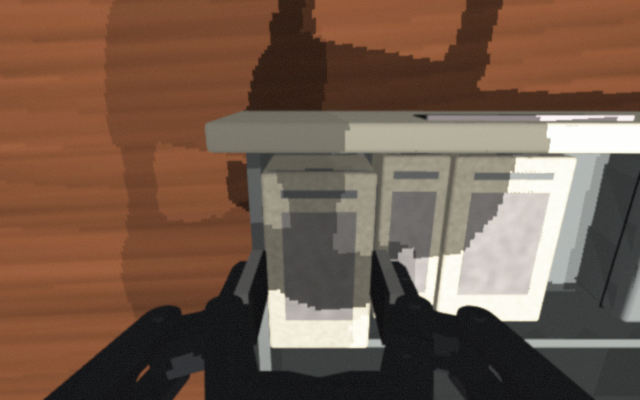

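```bash
python3 -m jog '[[0,0,0,0,0,0,0.3],[0,0,0,0,0,0,0.5],[0,0,0,0,0,0,0.6],[0,0,0,0,0,0,0.6],[0,0,0,0,0,1,0.6],[0,0,0,0,0,2,0.6],[0,0,0,0,0,2,0.6]]'
python3 - <<'E'
from h import *
f=vision.grab_frame('wrist');save(f['img'],'w7')
E
```

```text
time: 6.7
ee_pos: [539.0, -93.1, 127.3]
tool_rot: [[0.999, 0.009, 0.052], [-0.052, -0.002, 0.999], [0.009, -1.0, -0.001]]
wrist_force: [1.6, -0.1, 0.0]
width: 0.804
```

View pics/w7.png

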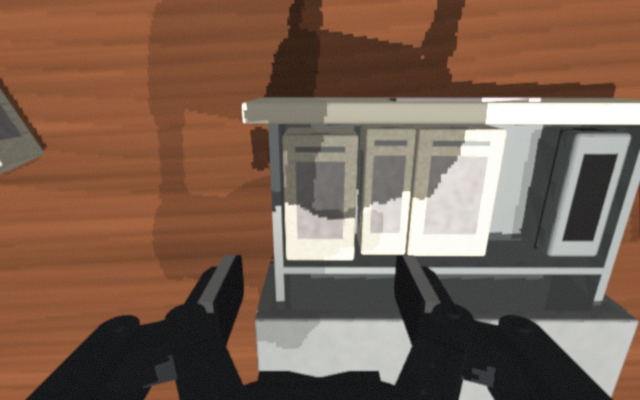

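```bash
python3 -m jog '[[0,0,0,-0.1,0,0,-1],[0,0,0,-0.1,0,0,-1],[0,0,0,-0.1,0,0,-1],[0,0,0,-0.1,0,-0.5,-1],[0,0,0,-0.1,0,-1.2,-1],[0,0,0,-0.1,0,-1.8,-1],[0,0,0,-0.1,0,-2,-1],[0,0,0,-0.1,0,-2.07,-1]]';python3 -m jog '[[0,0,0,0,0,-0.05,-1],[0,0,0,0,0,-0.1,-1],[0,0,0,0,0,-0.1,-1]]'; python3 -m jog '[[0,0,0,0,0,-0.05,-1],[0,0,0,0,0,-0.1,-1],[0,0,0,0,0,-0.1,-1]]'
```

```text
time: 7.55
ee_pos: [530.9, -91.9, 58.3]
tool_rot: [[0.999, -0.003, 0.052], [-0.052, 0.001, 0.999], [-0.003, -1.0, 0.001]]
wrist_force: [-0.7, 0.5, 0.5]
width: -0.002
time: 7.85
ee_pos: [532.9, -92.4, 57.9]
tool_rot: [[0.999, 0.001, 0.052], [-0.052, -0.0, 0.999], [0.001, -1.0, -0.0]]
wrist_force: [-0.3, -0.6, 0.3]
width: -0.001
time: 8.15
ee_pos: [533.0, -92.4, 55.1]
tool_rot: [[0.999, 0.002, 0.052], [-0.052, -0.0, 0.999], [0.002, -1.0, -0.0]]
wrist_force: [-0.2, 0.4, 3.1]
width: -0.004
```

```bash
python3 -m jog '[[0,0,0,0,0,-0.05,-1],[0,0,0,0,0,-0.1,-1],[0,0,0,0,0,-0.1,-1]]'; python3 -m jog '[[0,0,0,0,0,1,-1],[0,0,0,0,0,2,-1],[0,0,0,0,0,3,-1],[0,0,0,0,0,4,0],[0,0,0,0,0,4,1],[0,0,0,0,0,4,1]]'
python3 - <<'E'
from h import *
f=vision.grab_frame('wrist');save(f['img'],'w8')
E
```

```text
time: 8.45
ee_pos: [535.8, -92.6, 55.0]
tool_rot: [[0.999, 0.007, 0.052], [-0.052, -0.001, 0.999], [0.007, -1.0, -0.0]]
wrist_force: [-1.1, 1.6, 14.4]
width: -0.003
time: 9.05
ee_pos: [532.8, -92.4, 172.0]
tool_rot: [[0.999, 0.002, 0.052], [-0.052, -0.0, 0.999], [0.002, -1.0, -0.0]]
wrist_force: [-0.4, 0.3, -1.5]
width: 0.507
```

View pics/w8.png

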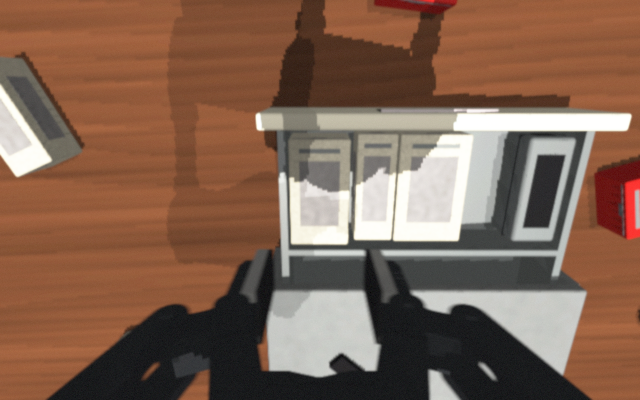

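```bash
python3 -m jog '[[0,0,1,-0.5,-1.5,-0.2,1],[0,0,2,-1,-3,-0.4,1],[0,0,2.87,-1.5,-4.5,-0.7,1],[0,0,2.87,-2,-6,-0.7,1],[0,0,2.87,-2.24,-7.5,-0.7,1],[0,0,2.87,-2.24,-8.32,-0.7,1],[0,0,2.87,-2.24,-8.32,-0.7,1],[0,0,2.87,-2.24,-8.32,-0.7,1]]'
python3 - <<'E'
from h import *
s=manip.state();f=vision.grab_frame('wrist');save(f['img'],'w9');print(s['ee_pos'])
np.savez('w9',T=wristT(f,s),K=f['mtx'],img=f['img'])
E
```

```text
time: 9.9
ee_pos: [468.9, -334.4, 148.1]
tool_rot: [[0.945, -0.012, -0.328], [0.328, -0.009, 0.945], [-0.014, -1.0, -0.005]]
wrist_force: [-0.4, 0.7, 0.3]
width: 0.999
[ 468.94932778 -334.37946656  148.08864774]
```

View pics/w9.png

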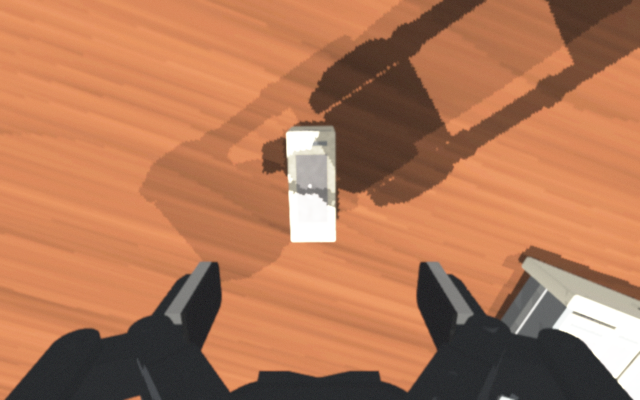

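```bash
python3 -m jog '[[0,0,0,0,0,0,1]]'; python3 - <<'E'
from h import *
s=manip.state();f=vision.grab_frame('wrist');T=wristT(f,s);im=f['img'].astype(int);print(s['ee_pos'])
m=((im.min(2)>110)&(im.max(2)-im.min(2)<70)).astype(np.uint8);m[:100]=0;m[260:]=0;m[:,:260]=0;m[:,370:]=0
c=max(cv2.findContours(m,cv2.RETR_EXTERNAL,cv2.CHAIN_APPROX_NONE)[0],key=cv2.contourArea)
b=cv2.boxPoints(cv2.minAreaRect(c));print(b.round(1).tolist())
w=np.array([onz(f,u,v,40,T) for u,v in b]);print(w.round(1).tolist(),w.mean(0))
save(cv2.resize(f['img'][100:260,240:400],None,fx=3.5,fy=3.5),'w9z')
E
```

```text
time: 10.05
ee_pos: [469.7, -333.6, 149.2]
tool_rot: [[0.944, -0.01, -0.33], [0.33, -0.01, 0.944], [-0.013, -1.0, -0.006]]
wrist_force: [-0.3, -0.2, 0.4]
width: 0.997
[ 469.73743644 -333.62866244  149.17344145]
[[284.70001220703125, 125.19999694824219], [333.79998779296875, 124.0], [336.6000061035156, 238.89999389648438], [287.3999938964844, 240.10000610351562]]
[[427.3, -375.4, 40.0], [414.6, -341.9, 40.0], [499.5, -308.6, 40.0], [513.7, -345.7, 40.0]] [ 463.75523744 -342.90195637   40.        ]
```

View pics/w9z.png

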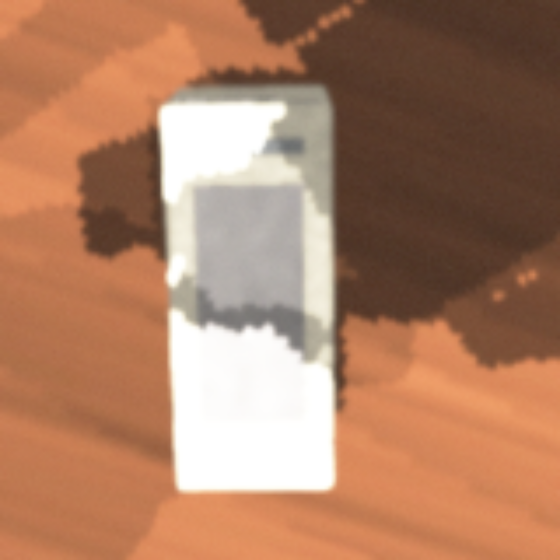

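```bash
python3 -m jog '[[0,0,0,-0.14,-0.29,-1,1],[0,0,0,-0.14,-0.29,-2,1],[0,0,0,-0.14,-0.29,-2,1],[0,0,0,-0.14,-0.29,-2,1]]' 40; python3 - <<'E'
from h import *
s=manip.state();f=vision.grab_frame('wrist');T=wristT(f,s);print(s['ee_pos'],s['tool_rot'].round(3));save(f['img'],'w10')
E
```

```text
time: 10.5
ee_pos: [467.1, -341.0, 89.8]
tool_rot: [[0.945, -0.013, -0.326], [0.326, -0.015, 0.945], [-0.017, -1.0, -0.01]]
wrist_force: [0.4, -0.4, 0.1]
width: 1.001
[ 467.0873151  -341.00563502   89.8073357 ] [[ 0.945 -0.013 -0.326]
 [ 0.326 -0.015  0.945]
 [-0.017 -1.    -0.01 ]]
```

View pics/w10.png

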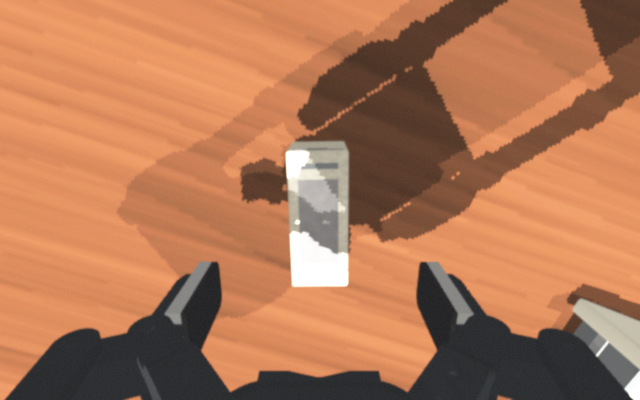

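```bash
python3 -m jog '[[0.1,-0.1,0,-0.05,-0.04,-1,1],[0.1,-0.1,0,-0.05,-0.04,-1.7,1],[0.1,-0.1,0,-0.05,-0.04,-1.93,1],[0.1,-0.1,0,-0.05,-0.04,-1.93,1],[0.1,-0.1,0,-0.05,-0.04,-1.93,-0.2],[0.1,-0.1,0,-0.05,-0.04,-1.93,-0.7],[0.1,-0.1,0,-0.05,-0.04,-1.93,-1],[0.1,-0.1,0,-0.05,-0.04,-1.93,-1]]' 40; python3 -m jog '[[0,0,0,0,0,0,-1],[0,0,0,0,0,0,-1],[0,0,0,0,0,0,-1],[0,0,0,0,0,0,-1]]'
python3 - <<'E'
from h import *
f=vision.grab_frame('wrist');save(f['img'],'w11')
E
```

```text
time: 11.35
ee_pos: [469.4, -340.9, 33.5]
tool_rot: [[0.948, -0.002, -0.318], [0.318, -0.011, 0.948], [-0.005, -1.0, -0.01]]
wrist_force: [-0.7, 0.3, 1.0]
width: 0.411
time: 11.75
ee_pos: [469.4, -340.8, 33.5]
tool_rot: [[0.948, -0.002, -0.318], [0.318, -0.011, 0.948], [-0.005, -1.0, -0.01]]
wrist_force: [-0.1, 0.6, 6.2]
width: 0.402
```

View pics/w11.png

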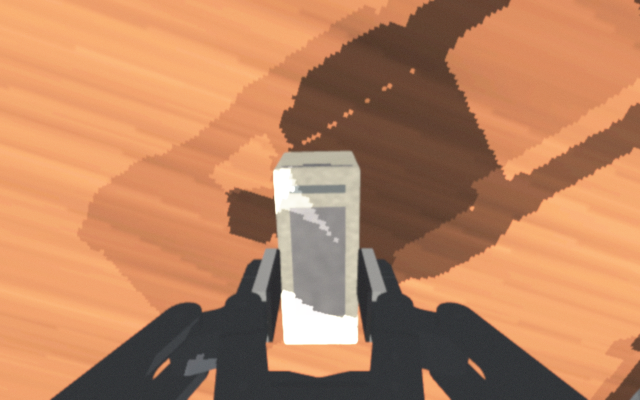

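```bash
python3 -m jog '[[0,0,0,0,0,1,-1],[0,0,0,0,0,2,-1],[0,0,0,0,0,3,-1],[0,0,0,0,0,4,-1],[0,0,0,0,0,4,-1]]' 
python3 - <<'E'
from h import *
s=manip.state();f=vision.grab_frame('wrist');T=f['T_tool_cam'];save(f['img'],'w12')
print(s['ee_pos'],s['wrist_force'],s['tool_rot'].round(3))
for u,v in [(274,168),(360,168),(284,344),(358,344)]:
    o,d=ray(f,u,v,T);p=o+d*((-6.5)-o[1])/d[1];print(p.round(1))
E
```

```text
time: 12.3
ee_pos: [471.4, -341.9, 157.4]
tool_rot: [[0.948, 0.003, -0.318], [0.318, -0.016, 0.948], [-0.002, -1.0, -0.016]]
wrist_force: [1.1, -0.7, -0.8]
width: 0.4
[ 471.40170053 -341.87904199  157.3533964 ] [ 1.12595979 -0.69319614 -0.7666818 ] [[ 0.948  0.003 -0.318]
 [ 0.318 -0.016  0.948]
 [-0.002 -1.    -0.016]]
[-48.2  -6.5 -18.4]
[-48.2  -6.5  16.7]
[ 39.9  -6.5 -17. ]
[39.9 -6.5 19.2]
```

View pics/w12.png

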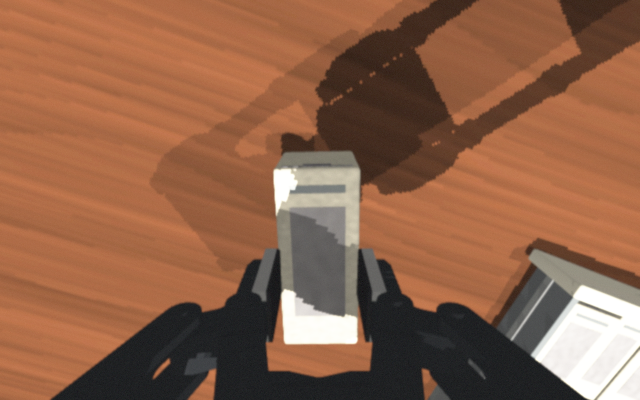

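```bash
python3 -m jog '[[0.1,0,-0.4,0.3,1.5,0,-1],[0.1,0,-0.8,0.6,3,0,-1],[0.1,0,-1.2,0.9,4.5,0,-1],[0.1,0,-1.6,1.2,6,0,-1],[0.1,0,-2,1.5,7.5,0,-1],[0.1,0,-2.4,1.8,9,0,-1],[0.1,0,-2.7,2.1,10.2,0,-1],[0.1,0,-2.86,2.39,11.2,0,-1]]'; python3 -m jog '[[0,0,0,0,0.9,0,-1],[0,0,0,0,1.6,0,-1],[0,0,0,0,1.75,0,-1],[0,0,0,0,1.75,0,-1],[0,0,0,0,1.75,0,-1]]'
python3 - <<'E'
from h import *
s=manip.state();f=vision.grab_frame('wrist');save(f['img'],'w13')
print(s['ee_pos'],s['tool_rot'].round(4))
np.savez('w13',T=wristT(f,s),K=f['mtx'],img=f['img'])
E
```

```text
time: 13.15
ee_pos: [538.9, -1.4, 149.9]
tool_rot: [[0.997, -0.009, 0.076], [-0.076, 0.006, 0.997], [-0.009, -1.0, 0.006]]
wrist_force: [0.6, -0.2, -0.5]
width: 0.403
time: 13.65
ee_pos: [539.7, 48.1, 151.1]
tool_rot: [[0.997, -0.007, 0.076], [-0.076, 0.005, 0.997], [-0.007, -1.0, 0.005]]
wrist_force: [-0.1, 0.5, -0.9]
width: 0.405
[539.70739873  48.07943504 151.09667472] [[ 0.9971 -0.0068  0.0762]
 [-0.0761  0.0053  0.9971]
 [-0.0072 -1.      0.0048]]
```

View pics/w13.png

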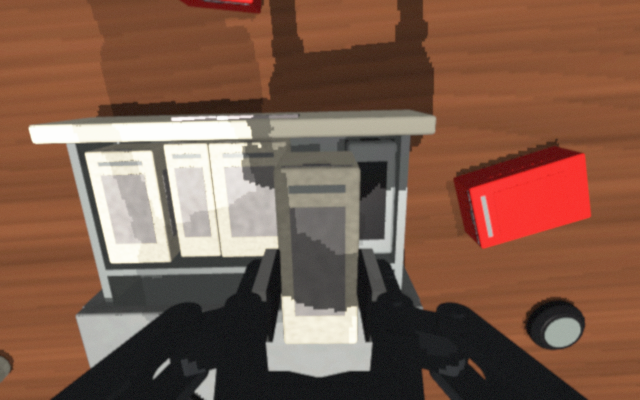

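```bash
python3 - <<'E'
from h import *
d=np.load('w13.npz');f={'mtx':d['K']};T=d['T']
a=cv2.resize(d['img'][100:355,20:450],None,fx=1.85,fy=1.85,interpolation=cv2.INTER_CUBIC);save(a,'w13z')
E
```

```text
(no output)
```

View pics/w13z.png

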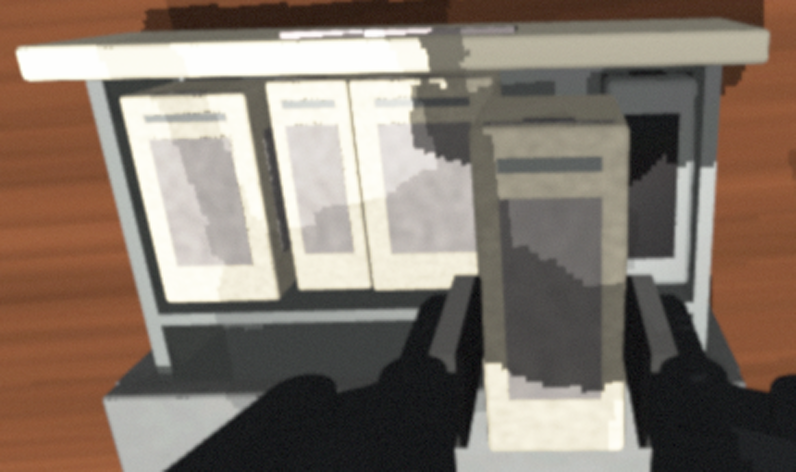

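```bash
python3 - <<'E'
from h import *
d=np.load('w13.npz');f={'mtx':d['K']};T=d['T']
yaw=np.radians(-3.03);x=np.array([np.cos(yaw),np.sin(yaw),0]);y=np.array([-x[1],x[0],0]);D=np.array([536.1,-7.1,0])
for n,u,v,z in [('wideR f',122,98,55),('wideL f',245,94,55),('wideL b',281,298,55),('slimR b',300,290,49),('slim/broad f',350,82,50),('slim/broad b',371,289,50),('broadL f',495,80,51),('lensR f',607,78,53),('lensL f',695,78,53),('lensL b',690,283,53),('wallL in f',705,70,59),('rwall in f',102,82,59),('rwall in b',163,314,59)]:
    p=onz(f,20+(u+.5)/1.85-.5,100+(v+.5)/1.85-.5,z,T);print(n,np.round([(p-D)@x,(p-D)@y],1))
for n,u,v in [('cLf',482,124),('cRf',629,124),('cLb',490,450),('cRb',624,450)]:
    o,dd=ray(f,20+(u+.5)/1.85-.5,100+(v+.5)/1.85-.5,T);p=o+dd*(157.6-o[2])/dd[2];print(n,np.round([(p-D)@x,(p-D)@y],1))
E
```

```text
wideR f [ -38.7 -107.2]
wideL f [-39.1 -60.4]
wideL b [ 47.5 -60.1]
slimR b [ 47.1 -54.2]
slim/broad f [-41.9 -21.6]
slim/broad b [ 46.9 -23.4]
broadL f [-41.5  34.4]
lensR f [-41.6  77.3]
lensL f [-40.8 111. ]
lensL b [ 46.  112.8]
wallL in f [-44.6 113.2]
rwall in f [ -45.5 -110.5]
rwall in b [  51.6 -108.4]
cLf [-48.2  40.5]
cRf [-47.4  73. ]
cLb [39.4 37.6]
cRb [40.4 72.9]
```

```bash
python3 -m jog '[[0,0,0.06,0.15,-0.03,-1,-1],[0,0,0.06,0.15,-0.03,-1.7,-1],[0,0,0.06,0.15,-0.03,-1.9,-1],[0,0,0.06,0.15,-0.03,-1.9,-1],[0,0,0.06,0.15,-0.03,-1.9,-1]]';
python3 - <<'E'
from h import *
s=manip.state();f=vision.grab_frame('wrist');save(f['img'],'w14')
E
```

```text
time: 14.2
ee_pos: [545.6, 47.4, 95.9]
tool_rot: [[0.998, -0.004, 0.068], [-0.068, 0.006, 0.998], [-0.004, -1.0, 0.006]]
wrist_force: [0.3, 0.0, -0.6]
width: 0.407
```

View pics/w14.png

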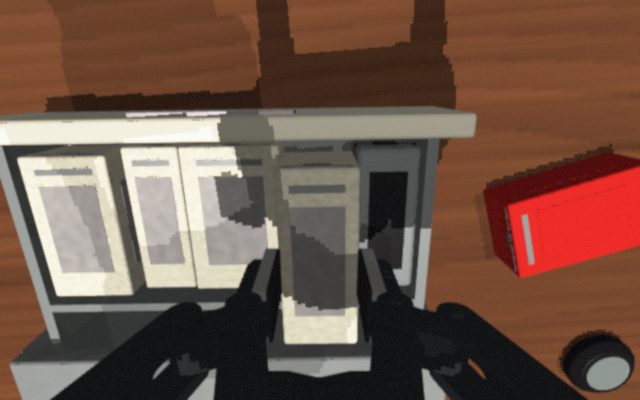

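```bash
python3 - <<'E'
from h import *
a=cv2.imread('pics/w14.png')[130:300,250:440];cv2.imwrite('pics/w14z.png',cv2.resize(a,None,fx=3.5,fy=3.5,interpolation=cv2.INTER_CUBIC))
E
```

```text
(no output)
```

View pics/w14z.png

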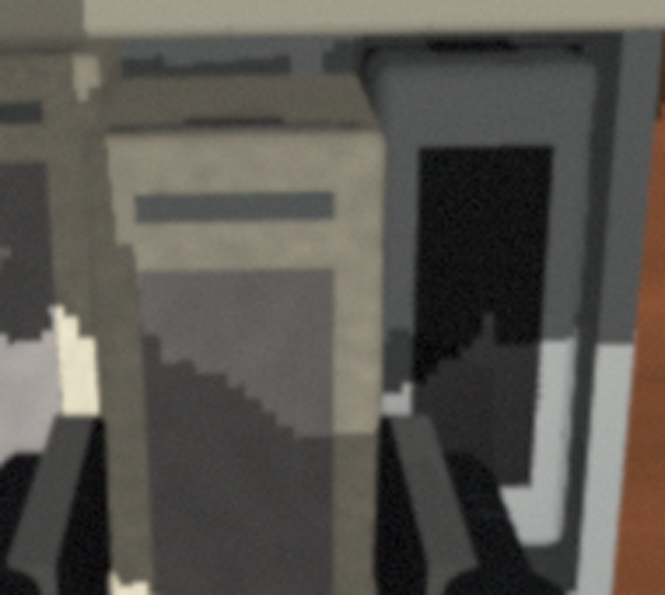

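```bash
python3 - <<'E'
from h import *
s=manip.state();f=vision.grab_frame('wrist');T=wristT(f,s)
yaw=np.radians(-3.03);x=np.array([np.cos(yaw),np.sin(yaw),0]);y=np.array([-x[1],x[0],0]);D=np.array([536.1,-7.1,0])
for n,u,v,z in [('broadL',118,55,51),('lensR',365,65,53),('cbL',110,76,62.5),('cbR',358,73,62.5),('ctL',106,135,102.5),('ctR',385,132,102.5),('lensL',598,65,53),('wallL',627,60,59)]:
    p=onz(f,250+u/3.5,130+v/3.5,z,T);print(n,np.round([(p-D)@x,(p-D)@y],1))
E
```

```text
broadL [-41.9  36.7]
lensR [-40.1  75.5]
cbL [-40.7  36.4]
cbR [-40.6  73.4]
ctL [-41.1  39.8]
ctR [-40.9  72.5]
lensL [-39.5 112.1]
wallL [-41.2 114.6]
```

```bash
python3 -m jog '[[0,0,0,-0.03,-0.03,-0.25,-1],[0,0,0,-0.03,-0.03,-0.5,-1],[0,0,0,-0.03,-0.03,-0.7,-1],[0,0,0,-0.03,-0.03,-0.75,-1],[0,0,0,-0.03,-0.03,-0.75,-1]]';
python3 - <<'E'
from h import *
s=manip.state();f=vision.grab_frame('wrist');save(f['img'],'w15')
E
```

```text
time: 14.8
ee_pos: [543.4, 47.0, 71.8]
tool_rot: [[0.998, -0.007, 0.068], [-0.068, 0.006, 0.998], [-0.007, -1.0, 0.005]]
wrist_force: [0.2, -0.7, -0.9]
width: 0.401
```

View pics/w15.png

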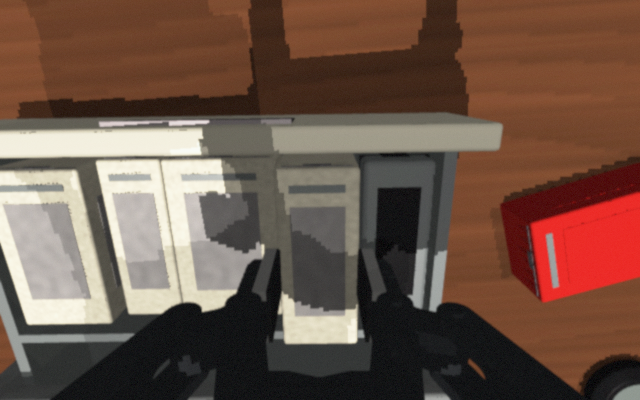

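```bash
python3 -m jog '[[0,0,0,0,0,-0.2,-1],[0,0,0,0,0,-0.4,-1],[0,0,0,0,0,-0.45,-1],[0,0,0,0,0,-0.45,-1]]'; python3 -m jog '[[0,0,0,0,0,0,-0.05],[0,0,0,0,0,0,0.2],[0,0,0,0,0,0,0.4],[0,0,0,0,0,0,0.4],[0,0,0,0,0,1,0.4],[0,0,0,0,0,2,0.4],[0,0,0,0,0,2,0.4]]'
python3 - <<'E'
from h import *
f=vision.grab_frame('wrist');save(f['img'],'w16')
E
```

```text
time: 15.25
ee_pos: [543.4, 47.0, 58.4]
tool_rot: [[0.998, -0.006, 0.068], [-0.068, 0.006, 0.998], [-0.007, -1.0, 0.005]]
wrist_force: [-0.0, 0.7, -1.6]
width: 0.4
time: 15.95
ee_pos: [547.8, 47.2, 124.0]
tool_rot: [[0.998, 0.004, 0.068], [-0.068, 0.006, 0.998], [0.003, -1.0, 0.006]]
wrist_force: [0.4, -0.7, 0.6]
width: 0.703
```

View pics/w16.png

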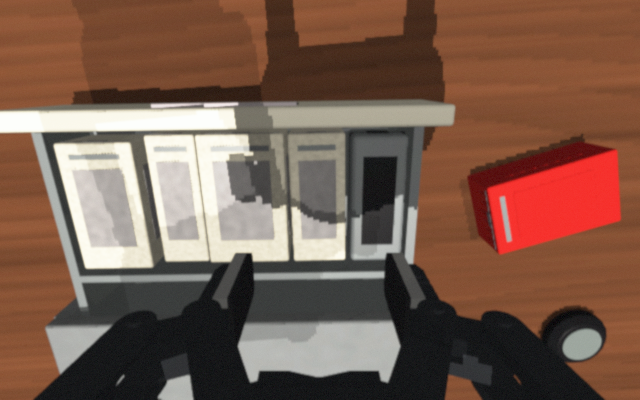

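```bash
python3 -m jog '[[0,0,0,-0.13,0,0,-1],[0,0,0,-0.13,0,0,-1],[0,0,0,-0.13,0,0,-1],[0,0,0,-0.13,0,-0.5,-1],[0,0,0,-0.13,0,-1.2,-1],[0,0,0,-0.13,0,-1.7,-1],[0,0,0,-0.13,0,-1.9,-1],[0,0,0,-0.13,0,-2,-1]]';python3 -m jog '[[0,0,0,0,0,-0.05,-1],[0,0,0,0,0,-0.1,-1],[0,0,0,0,0,-0.1,-1]]'; python3 -m jog '[[0,0,0,0,0,-0.05,-1],[0,0,0,0,0,-0.1,-1],[0,0,0,0,0,-0.1,-1]]'
```

```text
time: 16.8
ee_pos: [539.1, 46.9, 57.4]
tool_rot: [[0.998, -0.008, 0.068], [-0.068, 0.006, 0.998], [-0.008, -1.0, 0.005]]
wrist_force: [-0.7, 0.3, -0.2]
width: -0.002
time: 17.1
ee_pos: [540.6, 47.0, 56.6]
tool_rot: [[0.998, -0.004, 0.068], [-0.068, 0.006, 0.998], [-0.004, -1.0, 0.006]]
wrist_force: [0.7, 0.2, -0.2]
width: 0.001
time: 17.4
ee_pos: [541.8, 47.0, 55.0]
tool_rot: [[0.998, -0.002, 0.068], [-0.068, 0.006, 0.998], [-0.002, -1.0, 0.006]]
wrist_force: [-0.6, -0.6, 6.8]
width: -0.0
```

Contact comes at 55 mm, so the carton sits flat. I press slightly more, then lift well clear and look.

```bash
python3 -m jog '[[0,0,0,0,0,-0.05,-1],[0,0,0,0,0,-0.08,-1],[0,0,0,0,0,-0.08,-1]]'; python3 -m jog '[[0,0,0.08,0,0,1,-1],[0,0,0.15,0,0,2,-1],[0,0,0.15,0,0,3,-1],[0,0,0.15,0,0,4.5,-1],[0,0,0.15,0,0,5,-1],[0,0,0.15,0,0,5,-1],[0,0,0.15,0,0,5,-1]]'
python3 - <<'E'
from h import *
s=manip.state();print(s['ee_pos'],s['tool_rot'].round(3))
f=vision.grab_frame('wrist');save(f['img'],'w17')
f=vision.grab_frame('side');save(cv2.resize(f['img'][120:320,200:470],None,fx=2.9,fy=2.9,interpolation=cv2.INTER_CUBIC),'s17')
E
```

```text
time: 17.7
ee_pos: [544.1, 46.8, 55.0]
tool_rot: [[0.998, 0.003, 0.068], [-0.068, 0.006, 0.998], [0.002, -1.0, 0.006]]
wrist_force: [-1.9, -1.1, 16.1]
width: -0.002
time: 18.4
ee_pos: [539.6, 47.0, 199.9]
tool_rot: [[0.999, -0.006, 0.047], [-0.047, 0.006, 0.999], [-0.006, -1.0, 0.005]]
wrist_force: [0.1, 0.3, -1.1]
width: 0.001
[539.61727667  46.96836759 199.88555457] [[ 0.999 -0.006  0.047]
 [-0.047  0.006  0.999]
 [-0.006 -1.     0.005]]
```

View pics/w17.png

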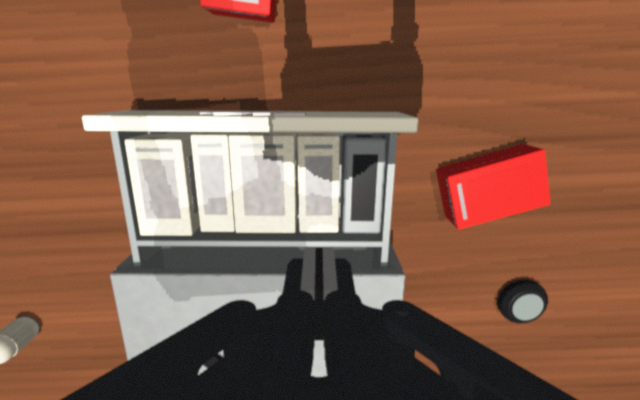

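View pics/s17.png

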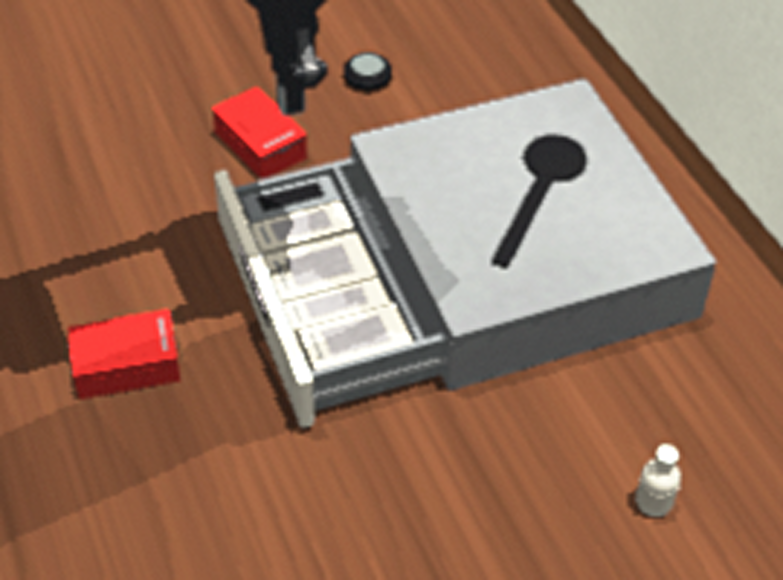

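```bash
python3 -m jog '[[0,0,0,0.05,1.2,0,-1],[0,0,0,0.09,2.2,-0.5,-1],[0,0,0,0.09,2.2,-1.8,-1],[0,0,0,0.09,2.2,-3,-1],[0,0,0,0.09,2.2,-4,-1],[0,0,0,0.09,2.2,-4.5,-1],[0,0,0,0.09,2.2,-4.5,-1],[0,0,0,0.09,2.2,-4.5,-1]]'
```

```text
time: 19.3
ee_pos: [542.9, 112.9, 65.6]
tool_rot: [[0.999, -0.006, 0.047], [-0.047, 0.006, 0.999], [-0.006, -1.0, 0.005]]
wrist_force: [-0.2, -0.4, 0.4]
width: 0.002
```

```bash
python3 -m jog '[[0,0,0,0,0,-0.1,-1],[0,0,0,0,0,-0.17,-1],[0,0,0,0,0,-0.17,-1],[0,0,0,0,0,-0.17,-1]]'; python3 -m jog '[[0,0,0,-0.02,-0.4,0,-1],[0,0,0,-0.04,-0.8,0,-1],[0,0,0,-0.06,-1.2,0,-1],[0,0,0,-0.08,-1.6,0,-1],[0,0,0,-0.1,-2,0,-1]]'
```

```text
time: 19.7
ee_pos: [543.1, 113.0, 61.2]
tool_rot: [[0.999, -0.004, 0.047], [-0.047, 0.006, 0.999], [-0.005, -1.0, 0.006]]
wrist_force: [0.4, -0.5, -0.5]
width: -0.001
time: 20.2
ee_pos: [539.6, 51.6, 60.5]
tool_rot: [[0.999, -0.005, 0.047], [-0.047, 0.006, 0.999], [-0.006, -1.0, 0.005]]
wrist_force: [-0.1, 1.2, 0.1]
width: -0.0
```

```bash
python3 -m jog '[[0,0,0,-0.02,-0.4,0,-1],[0,0,0,-0.04,-0.8,0,-1],[0,0,0,-0.06,-1.2,0,-1],[0,0,0,-0.08,-1.6,0,-1],[0,0,0,-0.1,-2,0,-1],[0,0,0,-0.13,-2.4,0,-1],[0,0,0,-0.15,-2.8,0,-1]]';python3 -m jog '[[0,0,0,-0.02,-0.4,0,-1],[0,0,0,-0.04,-0.8,0,-1],[0,0,0,-0.06,-1.2,0,-1],[0,0,0,-0.08,-1.6,0,-1],[0,0,0,-0.1,-2,0,-1],[0,0,0,-0.13,-2.4,0,-1],[0,0,0,-0.15,-2.8,0,-1],[0,0,0,-0.15,-2.8,0,-1]]'
```

```text
time: 20.9
ee_pos: [535.2, -32.0, 60.6]
tool_rot: [[0.999, -0.005, 0.047], [-0.047, 0.006, 0.999], [-0.006, -1.0, 0.006]]
wrist_force: [-0.2, 0.8, -0.0]
width: -0.003
time: 21.7
ee_pos: [530.9, -116.6, 60.7]
tool_rot: [[0.999, -0.005, 0.048], [-0.048, 0.005, 0.999], [-0.005, -1.0, 0.005]]
wrist_force: [0.9, 0.3, -0.1]
width: 0.002
```

```bash
python3 -m jog '[[0,0,0,-0.01,-0.15,0,-1],[0,0,0,-0.02,-0.3,0,-1],[0,0,0,-0.02,-0.3,0,-1],[0,0,0,-0.02,-0.3,1.5,-1],[0,0,0,-0.02,-0.3,3,-1],[0,0,0,-0.02,-0.3,3.5,-1],[0,0,0,-0.02,-0.3,3.5,-1]]'
python3 - <<'E'
from h import *
f=vision.grab_frame('top');im=f['img'].astype(int)
m=((im[...,0]>110)&(im[...,1]<60)&(im[...,2]<60)).astype(np.uint8)
for c in cv2.findContours(m,cv2.RETR_EXTERNAL,cv2.CHAIN_APPROX_NONE)[0]:
    if cv2.contourArea(c)>100:
        b=cv2.boxPoints(cv2.minAreaRect(c));print('red',[onz(f,u,v,36)[:2].round().tolist() for u,v in b])
save(cv2.resize(f['img'][160:320,230:430],None,fx=4,fy=3.7),'t18')
E
```

```text
time: 22.4
ee_pos: [532.7, -124.4, 169.2]
tool_rot: [[0.999, 0.002, 0.046], [-0.046, 0.004, 0.999], [0.001, -1.0, 0.004]]
wrist_force: [1.1, 0.4, 0.4]
width: -0.004
red [[313.0, 13.0], [389.0, -0.0], [383.0, -39.0], [306.0, -25.0]]
```

View pics/t18.png

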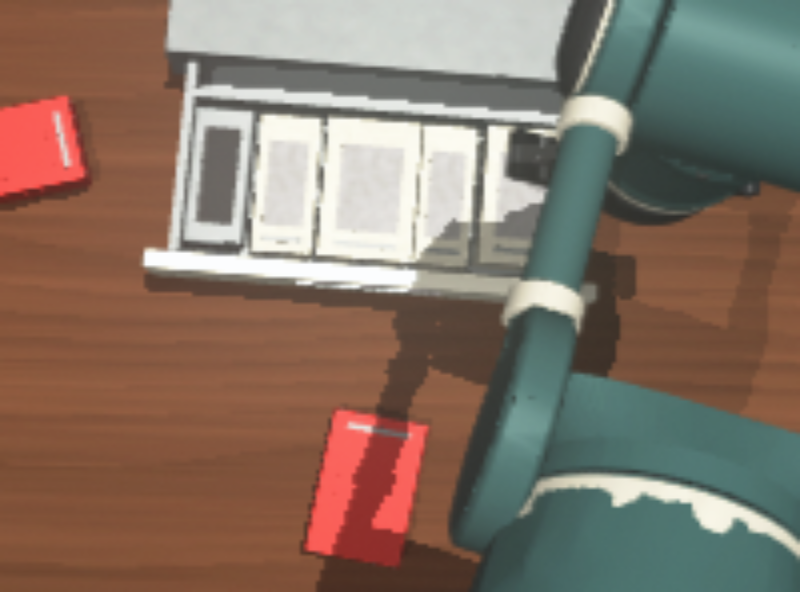

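```bash
python3 -m jog '[[0,0,0,-1,1.2,0,-1],[0,0,0,-2,2.4,0,-1],[0,0,0,-3,3.6,0,-1],[0,0,0,-3,4.1,0,-1],[0,0,0,-3,4.1,0,-1],[0,0,0,-3,4.1,-1,-1],[0,0,0,-3,4.1,-2,-1],[0,0,0,-3,4.1,-3,-1]]'; python3 -m jog '[[0,0,0,0,0,-0.7,-1],[0,0,0,0,0,-1.2,-1],[0,0,0,0,0,-1.2,-1],[0,0,0,0,0,-1.2,-1]]'
python3 - <<'E'
from h import *
s=manip.state();f=vision.grab_frame('wrist');save(f['img'],'w19');print(s['ee_pos'])
E
```

```text
time: 23.25
ee_pos: [439.8, -1.6, 73.4]
tool_rot: [[0.999, -0.006, 0.047], [-0.047, 0.005, 0.999], [-0.007, -1.0, 0.005]]
wrist_force: [-0.0, 0.0, -0.1]
width: -0.0
time: 23.65
ee_pos: [439.5, -1.5, 38.6]
tool_rot: [[0.999, -0.008, 0.047], [-0.047, 0.006, 0.999], [-0.008, -1.0, 0.005]]
wrist_force: [0.2, -0.1, -0.5]
width: -0.001
[439.47190468  -1.49764131  38.55320966]
```

View pics/w19.png

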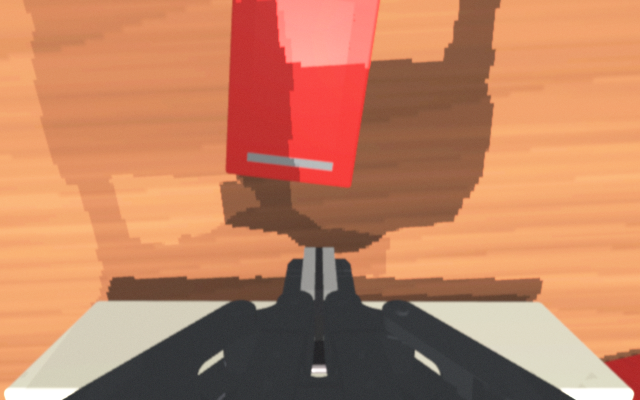

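```bash
python3 -m jog '[[0,0,0,0.2,-0.01,0.05,-1],[0,0,0,0.4,-0.02,0.05,-1],[0,0,0,0.55,-0.03,0.05,-1],[0,0,0,0.65,-0.035,0.05,-1],[0,0,0,0.75,-0.04,0.05,-1],[0,0,0,0.85,-0.045,0.05,-1],[0,0,0,0.95,-0.05,0.05,-1],[0,0,0,1.05,-0.055,0.05,-1]]';python3 -m jog '[[0,0,0,0.15,-0.01,0,-1],[0,0,0,0.35,-0.02,0,-1],[0,0,0,0.55,-0.03,0,-1],[0,0,0,0.75,-0.04,0,-1],[0,0,0,0.95,-0.05,0,-1],[0,0,0,1.15,-0.06,0,-1],[0,0,0,1.35,-0.07,0,-1],[0,0,0,1.55,-0.08,0,-1]]'
```

```text
time: 24.5
ee_pos: [470.9, -2.6, 40.8]
tool_rot: [[0.999, -0.007, 0.047], [-0.047, 0.006, 0.999], [-0.008, -1.0, 0.005]]
wrist_force: [-2.7, -0.3, 1.2]
width: -0.001
time: 25.3
ee_pos: [518.4, -5.2, 40.8]
tool_rot: [[0.999, -0.006, 0.047], [-0.047, 0.006, 0.999], [-0.006, -1.0, 0.005]]
wrist_force: [-2.4, -0.6, -1.7]
width: -0.002
```

```bash
python3 -m jog '[[0,0,0,0.25,-0.013,0,-1],[0,0,0,0.5,-0.027,0,-1],[0,0,0,0.75,-0.04,0,-1],[0,0,0,1,-0.053,0,-1],[0,0,0,1.2,-0.064,0,-1],[0,0,0,1.4,-0.074,0,-1],[0,0,0,1.55,-0.082,0,-1],[0,0,0,1.65,-0.087,0,-1]]';python3 -m jog '[[0,0,0,0.1,-0.005,0,-1],[0,0,0,0.2,-0.01,0,-1],[0,0,0,0.28,-0.015,0,-1],[0,0,0,0.35,-0.018,0,-1],[0,0,0,0.4,-0.02,0,-1],[0,0,0,0.45,-0.023,0,-1]]'
```

```text
time: 26.1
ee_pos: [568.5, -7.7, 41.3]
tool_rot: [[0.999, -0.005, 0.047], [-0.047, 0.006, 0.999], [-0.005, -1.0, 0.005]]
wrist_force: [-2.4, -0.2, -0.1]
width: 0.004
time: 26.7
ee_pos: [581.5, -8.4, 41.3]
tool_rot: [[0.999, -0.005, 0.047], [-0.047, 0.006, 0.999], [-0.005, -1.0, 0.005]]
wrist_force: [-1.6, -0.4, 0.8]
width: -0.002
```

```bash
python3 -m jog '[[0,0,0,0.05,-0.003,0,-1],[0,0,0,0.1,-0.005,0,-1],[0,0,0,0.15,-0.008,0,-1],[0,0,0,0.2,-0.01,0,-1],[0,0,0,0.25,-0.013,0,-1]]';python3 -m jog '[[0,0,0,0.05,-0.003,0,-1],[0,0,0,0.1,-0.005,0,-1],[0,0,0,0.13,-0.008,0,-1]]';python3 -m jog '[[0,0,0,0.03,-0.003,0,-1],[0,0,0,0.06,-0.005,0,-1],[0,0,0,0.1,-0.005,0,-1]]'
```

```text
time: 27.2
ee_pos: [588.8, -8.8, 41.1]
tool_rot: [[0.999, -0.005, 0.047], [-0.047, 0.006, 0.999], [-0.005, -1.0, 0.006]]
wrist_force: [-2.5, 0.0, 1.5]
width: 0.0
time: 27.5
ee_pos: [592.0, -8.9, 40.9]
tool_rot: [[0.999, -0.007, 0.047], [-0.047, 0.006, 0.999], [-0.007, -1.0, 0.006]]
wrist_force: [-6.2, -0.1, 3.9]
width: 0.0
time: 27.8
ee_pos: [591.9, -8.9, 40.4]
tool_rot: [[0.999, -0.013, 0.047], [-0.047, 0.006, 0.999], [-0.014, -1.0, 0.005]]
wrist_force: [-13.4, -1.3, 10.0]
width: 0.003
```

It hit the stop at x = 592 with the force rising, where I predicted 593. I back off, lift and check.

```bash
python3 -m jog '[[0,0,0,-0.2,0.01,0,-1],[0,0,0,-0.8,0.05,0,-1],[0,0,0,-1.8,0.1,0,-1],[0,0,0,-2.5,0.1,0.5,-1],[0,0,0,-3,0.1,2,-1],[0,0,0,-3.5,0.1,3.5,-1],[0,0,0,-3.5,1.5,4.5,-1],[0,0,0,-3.5,3,5.5,-1]]';python3 -m jog '[[0,0,0,-1,1.5,0,-1],[0,0,0,-1,3,0,-1],[0,0,0,-1,4.5,0,-1],[0,0,0,-1,6,0,-1],[0,0,0,-1,6,0,-1]]'
python3 - <<'E'
from h import *
f=vision.grab_frame('top');save(f['img'],'t20')
f=vision.grab_frame('side');save(cv2.resize(f['img'][100:330,190:480],None,fx=2.6,fy=2.6,interpolation=cv2.INTER_CUBIC),'s20')
E
```

```text
time: 28.6
ee_pos: [491.7, 76.2, 205.6]
tool_rot: [[0.999, -0.0, 0.05], [-0.05, 0.006, 0.999], [-0.0, -1.0, 0.006]]
wrist_force: [1.0, 0.6, 0.1]
width: 0.001
time: 29.1
ee_pos: [461.0, 261.4, 203.6]
tool_rot: [[0.999, -0.002, 0.042], [-0.042, 0.009, 0.999], [-0.003, -1.0, 0.009]]
wrist_force: [-0.3, -0.4, -0.1]
width: -0.001
```

View pics/t20.png

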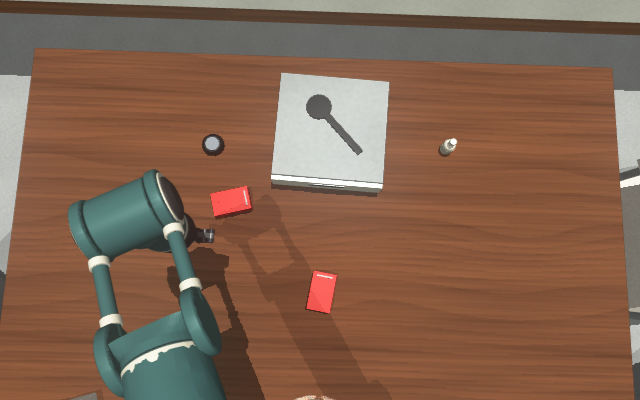

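View pics/s20.png

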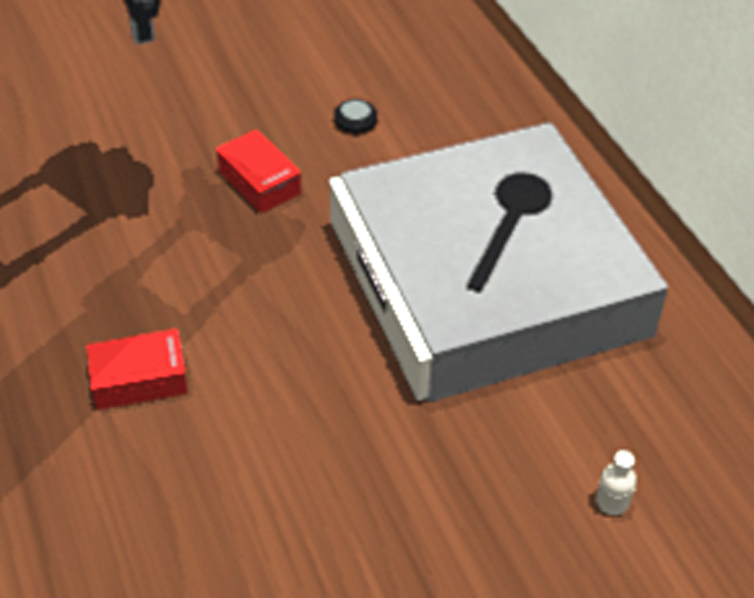

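The drawer is fully shut, and the paddle (335,125), lens (213,145), bottle (448,147) and red boxes are where they were. Handing in.

```bash
python3 -c "
from station import manip
print(manip.job_done())"
```

```text
the job is handed in; nothing more can be done
None
```

Both cartons are packed, the row was swept and the drawer is shut. I handed the job in at about 29 s.

- **Packing:** The wide carton went into the 55 mm place by the right wall and the narrow one into the 43 mm place by the lens case. I pressed each down with about 15 N. In both cases the fingertips stopped at 55 mm above the desk, which is the height of a carton lying flat and 4 mm under the rim.
- **Sweep:** The shut fingertips crossed from the left wall to the right wall at 60.5–61 mm, about 1.5–2 mm above the rim, and met no contact force.
- **Shutting:** The drawer moved at 2–3 N, slowed near the end, and stopped at x = 592 mm (I expected 593). I held about 13 N against the stop before backing off.
- **Last checks:** The final top and side pictures show the drawer flush with the unit, and the paddle, lens, bottle and red boxes look unmoved. No check failed. The wrist camera's positions disagreed with the top camera's by up to about 3 mm, within the clearances.

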